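# Two-button start of a tube filler

### The job

Push the black rack of white tubes along its guides, never lifting it, until it sits fully home against the stop under the filling nozzle. Then set both fingertips on the two green start buttons, press both well down together, hold them down for a good two seconds, and let go. Do not press the red stop button, and leave the jar, bottle, carton and tape dispenser where they stand.

Things in the scene. Friction and masses are not known exactly. Their poses are not given: they have to be found in the camera images.
- filler: Bench-top tube filler, fixed to the desk, left or right of the start box, turned up to 0.35 rad: steel deck 320 x 120 x 12 mm. Origin at the centre of the deck's underside; x runs along the guides towards the stop, z up. Two aluminium guides (12 mm high above the deck, 74 mm apart inside) run from x = -160 to +70 mm; the black stop, 30 mm high above the deck, has its face at x = +70 mm
- nozzle (a point): lower end of the filling nozzle (18 mm in diameter), 102 mm above the desk at x = 55 mm in the filler's frame. Its arm lies 156 to 180 mm above the desk and reaches from x = 40 mm to the mast at x = 110 to 140 mm; on the mast a conical hopper, 66 mm in diameter at x = 125 mm, up to 243 mm high
- home (a point): point on the filler's deck (12 mm above the desk) where the centre of the rack's underside lies when the rack is fully home
- rack_foot (a point): centre of the underside of the loose black tube rack, 120 (x) x 70 (y) mm, 0.3 to 0.6 kg, between the guides; x points to the stop like the filler's. Base 20 mm thick; white tubes reach 58 mm above its underside; at its near end (-x) a flat upright push wall 70 mm wide, 45 mm high. Slides with friction of about 1 to 5 N; starts 60 to 90 mm short of home
- rack_push (a point): centre of the outer face of the rack's push wall, 60 mm in -x of the rack's centre and 30 mm above the rack's underside (42 mm above the desk); push here towards +x
- station: grey start box fixed to the desk, 130 (x) x 160 (y) x 55 mm high; origin at the centre of its underside, z up, turned up to 0.5 rad. On top: two green start buttons at x = -25 mm, y = +36 and -36 mm, and one red stop button at x = +34 mm, y = 0
- start_a_top (a point): centre of the top of the green button at the box's +y side: cap 30 mm in diameter, 79 mm above the desk when up; it goes down with the cap. The two green caps are 72 mm apart between centres
- start_b_top (a point): the same for the green button at the box's -y side
- start_a (a joint): travel of the green +y button in m: 0 up, 0.008 fully down; a spring needs about 5 N at the bottom and brings it back up
- start_b (a joint): the same for the green -y button
- stop (a joint): travel of the red stop button (cap 28 mm in diameter, about the same height as the green ones, 59 mm behind the line of the green pair) in m: 0 up, 0.006 fully down; leave it up
- jar: amber glass jar with black lid, 48 mm in diameter, 65 mm tall, loose, near the front of the desk between the two machines; origin under its centre
- bottle: white bottle with blue cap, 56 mm in diameter, 130 mm tall, loose, behind the jar between the two machines; origin under its centre
- carton: small cardboard box 70 x 80 x 75 mm, loose, at one side; origin under its centre
- tape: blue tape dispenser 130 x 50 mm, 93 mm tall, loose, at the other side; origin under its centre
Not all that is in view belongs to the job. Leave any pink or turquoise look-alike of the part that bears rack_foot alone. Of the things shaped like the station, the grey one is meant.

How it is judged (in metres and radians):
On the way, in this order (a step that is already met when the one before it is completed fails the run):
1. the rack stands flat between the guides, home within 6 mm of the stop (x of rack_foot in the frame of filler above 0.004 m and y of rack_foot in the frame of filler between -0.006 and 0.006 m and z of rack_foot in the frame of filler below 0.016 m and angle between rack_foot's own z axis and vertical below 0.06 rad), for 0.2 s.
2. the fingers hold both green buttons down by more than 5 mm for 1.8 s without a break (value of joint each of start_a, start_b above 0.005 m and contact force between the fingers and station above 2 N), for 1.8 s.
3. both green buttons are up again (value of joint each of start_a, start_b below 0.0015 m), for 0.2 s.
At the end, for the whole second after the job is handed in: The rack stands still and flat between the guides, within 6 mm of the stop; both green buttons are up again (within 1.5 mm) after having been held down together for 1.8 s; the stop button is up (all of step 1 and all of step 3 and value of joint stop below 0.002 m and linear speed of rack below 0.01 m/s); the robot touches nothing.
It fails at once if the rack is lifted more than 6 mm off the deck or tipped more than 0.2 rad (z of rack_foot in the frame of filler above 0.018 m or angle between rack_foot's own z axis and vertical above 0.2 rad).
It fails at once if one green button is pressed down while the other is still up ((value of joint start_a above 0.005 m and value of joint start_b below 0.001 m) or (value of joint start_b above 0.005 m and value of joint start_a below 0.001 m)).
It fails at once if a green button is pressed before the rack is home (x of rack_foot in the frame of filler below 0.002 m and value of joint any of start_a, start_b above 0.003 m).
It fails at once if the red stop button is pressed (value of joint stop above 0.002 m).
It fails at once if the jar, bottle, carton or tape dispenser is moved more than 15 mm (distance of any of jar, bottle, carton, tape from where it was at the start of the episode above 0.015 m).
It also fails if it takes over 54 s, if anything falls off the work surface, if the arm or the gripper's body presses on something with over 40 N, if the wrist force passes 120 N, or if a joint passes its speed limit or range.

### The arm

A 7-joint arm with a two-finger parallel gripper is mounted at the origin on the work surface. World frame = base frame: x ahead of the robot, y to its left, z up, the work surface at z = 0. Lengths are in m, angles in degrees, forces in N, time in s.
With the tool pointing down it reaches from about 0.425 to 0.875 m from the base axis. Payload 4.7 kg.
Tool frame: the origin (TCP) lies midway between the tips of the shut fingers; the grasp point (between the pads) lies env.grip_point_offset behind it (env.grip_point_offset is the distance from the TCP to the grasp point, in m); z points along the fingers, y is the line along which they close (so a half turn about z gives the same grasp; the last joint's range is limited). The gripper opens to 87 mm and grips with 3 to 60 N. Pads are 19 mm wide; open, the fingers measure 117 mm over their backs; the gripper's body (75 mm by 190 mm) begins 51 mm behind the grasp point.
Start: joints at [-63.822, 18.392, -4.016, 83.108, 1.295, 78.541, -3.26], TCP at [0.279, 0.587, 0.223] pointing down, gripper open.
Joint ranges: [-163.93, 163.93], [-17.29, 119.83], [-79.2, 71.16], [3.27, 140.29], [-89.18, 269.18], [5.43, 117.66], [-154.24, 154.24]. Speed limits (degrees/s): [147.25, 147.25, 180, 180, 180, 180, 180].

### API

Orientations are given as [roll, pitch, yaw] about the fixed x, y, z axes, in that order (R = Rz(yaw) Ry(pitch) Rx(roll)).
In Python, from cell import env gives the robot as it stands.
- The arm moves only by the shell command python3 -m creep 'ROWS' [FORCE]. ROWS is a JSON object of lists of equal length, an entry for each row: "translation": the shift along the tool's x, y, z in units of 0.08 m (1.0 is 0.08 m), a list of three; "turn": the turn, a rotation vector about the tool's x, y, z in units of 180 degrees (1.0 is 180 degrees), a list of three; "grip": the opening, from 0 (shut) to 1 (fully open). In form: {"translation": [[x, y, z], ...], "turn": [[ax, ay, az], ...], "grip": [grip, ...]}. A call has 1 to 5 rows; each row shifts and turns the commanded pose from where the row before left it, along the tool's axes as they then stand; what a row does not reach is not made up. A row lasts 1/8 s, in which the tool goes at most 62.5 mm and 10.7 degrees, less where a joint would pass 70% of its speed; a pose out of reach is approached as far as the arm can. A call with a number of a shift or a turn outside -1 to 1 is refused whole. A call with a gripper value outside its range is refused whole. The fingers move at their own pace and stop on an object; FORCE is the grip in N (left out, the last holds). Time passes only in rows, so rows that do not move let the fingers close. It gives the time, the measured TCP pose, the force, the opening and the grip force at its end, in the units of the state.
- env.get_obs(): the state, without advancing time (a new reading comes with each control period).
- env.read_camera(name): name is "scene" or "side" or "wrist"; returns a dict with "frame" (384x512x3 uint8, red, green, blue), "z_map" (384x512 float32, m along the optical axis (not along the pixel's ray), 0 where there is no reading), "K" (3x3 intrinsics, pixels), "rvec" (rotation vector, rad) and "tvec" (3), from world to camera coordinates, as OpenCV has them. Camera axes: x right, y down, z forward; pixel columns grow to the right and rows downward; lengths in m; the calibration is good to about 2 mm. A picture is of the moment at which its call begins.
- env.sign_off(): hands the job in; it is judged then, once.
The state is a dict: "time_s": time; "qpos": joint angles; "joint_velocities": joint speeds; "effort": joint torques, N m; "tool_pos": TCP position; "tool_rot": TCP orientation; "force": force on the tool from outside, world axes, zero at the start; "wrist_torque": the same for the moment, N m; "grip_width": finger opening in m; "grasp_force": force on a finger pad.
Only numpy, scipy, OpenCV 4.12 (cv2) and the standard library are available. Lean on these libraries where they do the work, as an engineer would, in place of code of your own. Each camera call takes 0.05 s, during which the arm holds its last target. There are 200 camera calls.

## Working session

There is one attempt and no reset: what is moved stays moved. The work goes in short steps, Python scripts to look and compute and a shell command to move; the robot and the scene stay as the last step left them, time stands still between calls to the robot, and variables do not carry over. Pictures are saved under pics/ and viewed, at most 10 in all, crops included, and the job is handed in when it is done.

```bash
mkdir -p pics
cat > h.py <<'E'
import numpy as np, cv2
from cell import env
from scipy.spatial.transform import Rotation as R
def cam(n):
    c=env.read_camera(n); np.savez(n+'.npz',**c); return c
def pts(c):
    K=c['K'];z=c['z_map'];v,u=np.mgrid[:z.shape[0],:z.shape[1]]
    P=np.stack([(u-K[0,2])/K[0,0]*z,(v-K[1,2])/K[1,1]*z,z],-1)
    M=cv2.Rodrigues(np.array(c['rvec']))[0]
    return (P-np.ravel(c['tvec']))@M
E
python3 - <<'E'
from h import *
a=cam('scene');b=cam('side')
cv2.imwrite('pics/a.png',cv2.resize(a['frame'][:,:,::-1],(800,600)))
cv2.imwrite('pics/b.png',cv2.resize(b['frame'][:,:,::-1],(800,600)))
o=env.get_obs();print(o['tool_pos'],o['tool_rot'],o['force'],env.grip_point_offset)
E
```

```text
[0.27832379 0.58684937 0.22157927] [-1.79901691e+02  4.93925855e-03  1.54633398e+02] [ 0.60048581 -1.25266849 -0.94507241] 0.0187
```

View pics/a.png

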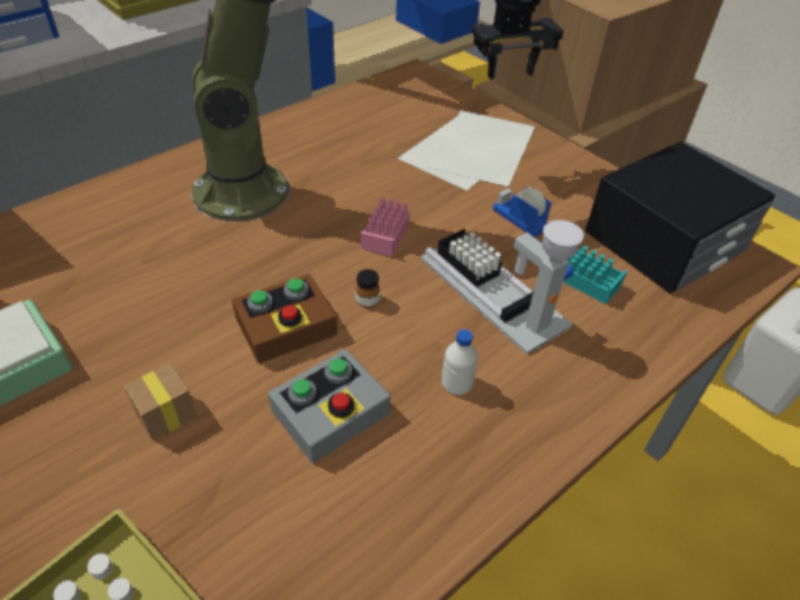

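View pics/b.png

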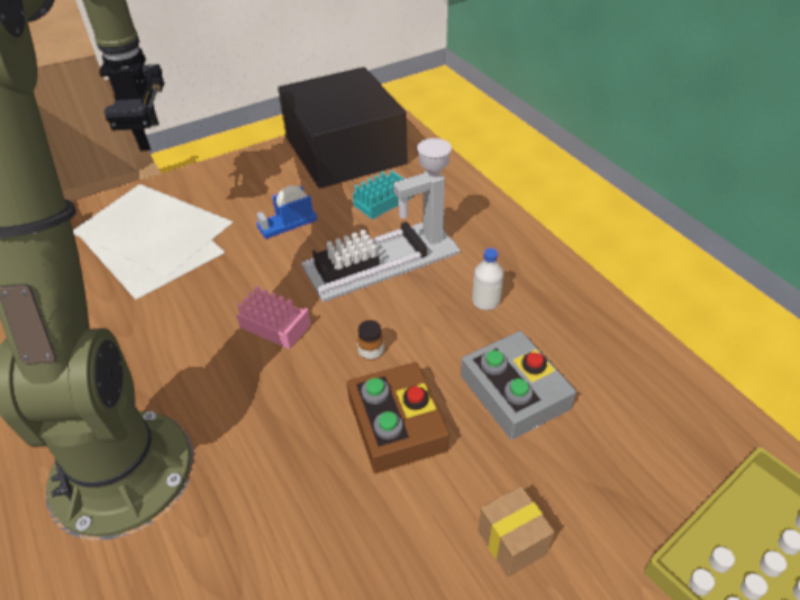

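The grey box at (330,403) in the scene picture is the station; the brown one at (285,315) is a look-alike. The black rack with white tubes at (475,258), on the filler, is the rack meant; the pink one at (386,226) and the turquoise one at (595,272) are look-alikes. Next I measure and confirm in a crop.

Run:
```python
from h import *
crops=[]
for n,w in (('scene',((260,140,380,230),(165,215,255,300))),('side',((190,80,300,195),(290,205,375,285)))):
    c=dict(np.load(n+'.npz'));P=pts(c);f=c['frame'];hsv=cv2.cvtColor(f,cv2.COLOR_RGB2HSV)
    for nm,m in (('green',cv2.inRange(hsv,(45,120,60),(75,255,255))),('red',cv2.inRange(hsv,(0,170,90),(6,255,255)))):
        m=(m>0)&(P[...,2]>.07)&(P[...,2]<.09)
        k,l,s,ct=cv2.connectedComponentsWithStats(m.astype(np.uint8))
        for i in range(1,k):
            if s[i,4]>15:
                q=P[l==i];t=q[q[:,2]>.0765]; 
                if len(t)>5: print(n,nm,ct[i].round(),s[i,4],(t.min(0)+t.max(0))[:2]/2,np.median(t,0).round(4),np.ptp(t,axis=0).round(3))
    x0,y0,x1,y1=w[0]
    Q=P[y0:y1,x0:x1].reshape(-1,3);F=f[y0:y1,x0:x1].reshape(-1,3).astype(int)
    d=Q[(Q[:,2]>.008)&(Q[:,2]<.016)&(F.min(1)>110)]
    r=cv2.minAreaRect(d[:,:2].astype(np.float32)*1000);print(n,'deck',r, len(d))
    wl=Q[(Q[:,2]>.05)&(Q[:,2]<.060)&(F.max(1)<60)]
    print('wall top',len(wl),wl.mean(0),cv2.minAreaRect(wl[:,:2].astype(np.float32)*1000))
    tb=Q[(Q[:,2]>.066)&(Q[:,2]<.074)&(F.min(1)>140)]
    print('tubes',len(tb),tb.mean(0),cv2.minAreaRect(tb[:,:2].astype(np.float32)*1000))
    for x0,y0,x1,y1 in w: crops.append(cv2.resize(f[y0:y1,x0:x1,::-1],(400,300),interpolation=cv2.INTER_CUBIC))
    for nm,m in (('jar',(hsv[...,2]<60)&(P[...,2]>.060)&(P[...,2]<.069)),('bluecap',(hsv[...,0]>105)&(hsv[...,0]<125)&(hsv[...,1]>150)&(P[...,2]>.11)&(P[...,2]<.135)),('tape',(hsv[...,0]>105)&(hsv[...,0]<125)&(hsv[...,1]>150)&(P[...,2]>.01)&(P[...,2]<.1)),('pink',(hsv[...,0]>160)&(hsv[...,0]<178)&(hsv[...,1]>60)&(P[...,2]>.01)&(P[...,2]<.1))):
        m=m&(P[...,0]>.3)&(P[...,0]<1)&(abs(P[...,1])<.6)
        k,l,s,ct=cv2.connectedComponentsWithStats(m.astype(np.uint8))
        for i in range(1,k):
            if s[i,4]>15: print(n,nm,ct[i].round(),s[i,4],np.median(P[l==i],0).round(3),np.ptp(P[l==i],axis=0).round(3))
cv2.imwrite('pics/c.png',np.vstack([np.hstack(crops[:2]),np.hstack(crops[2:])]))
```

```text
scene green [189. 182.] 62 [ 0.41500875 -0.11984684] [ 0.4171 -0.1196  0.0783] [0.027 0.028 0.006]
scene green [166. 190.] 68 [ 0.40054593 -0.19048482] [ 0.4007 -0.1904  0.0788] [0.026 0.025 0.005]
scene green [216. 234.] 88 [ 0.62085272 -0.17448456] [ 0.6199 -0.1743  0.0787] [0.028 0.027 0.005]
scene green [193. 248.] 93 [ 0.61762918 -0.24671427] [ 0.6181 -0.2454  0.079 ] [0.028 0.026 0.005]
scene red [185. 200.] 62 [ 0.46436184 -0.16702679] [ 0.4612 -0.1672  0.0776] [0.02  0.022 0.005]
scene red [218. 256.] 87 [ 0.67743925 -0.21265856] [ 0.6777 -0.2121  0.0776] [0.021 0.024 0.005]
scene deck ((613.4744262695312, 214.65806579589844), (120.587158203125, 318.2487487792969), 87.3868637084961) 977
wall top 42 [0.47926496 0.22352171 0.05460673] ((479.0812683105469, 227.0561065673828), (66.9953842163086, 10.63313102722168), 86.4355697631836)
tubes 106 [0.5593459  0.21642021 0.06936235] ((550.535400390625, 223.77040100097656), (63.96035385131836, 84.0614242553711), 85.63009643554688)
scene jar [408. 154.] 152 [0.741 0.509 0.064] [0.236 0.026 0.009]
scene jar [235. 177.] 103 [0.474 0.006 0.
[... 1123 characters left out ...]
9458007812, 391.10595703125), (459.5550231933594, 270.25506591796875), 54.375213623046875)
tubes 179 [0.56853474 0.21928901 0.0696464 ] ((623.6477661132812, 220.56918334960938), (66.33556365966797, 245.47047424316406), 85.2702407836914)
side jar [227. 100.] 134 [0.705 0.514 0.065] [0.232 0.098 0.009]
side jar [236. 211.] 120 [0.466 0.006 0.065] [0.038 0.038 0.008]
side jar [342. 235.] 32 [ 0.66  -0.222  0.066] [0.035 0.032 0.006]
side jar [266. 258.] 41 [ 0.452 -0.178  0.066] [0.036 0.033 0.007]
side bluecap [314. 163.] 42 [0.727 0.    0.129] [0.021 0.024 0.011]
side tape [186. 138.] 434 [0.491 0.418 0.03 ] [0.124 0.055 0.066]
side pink [176. 203.] 902 [0.339 0.148 0.041] [0.099 0.134 0.054]
```

View pics/c.png

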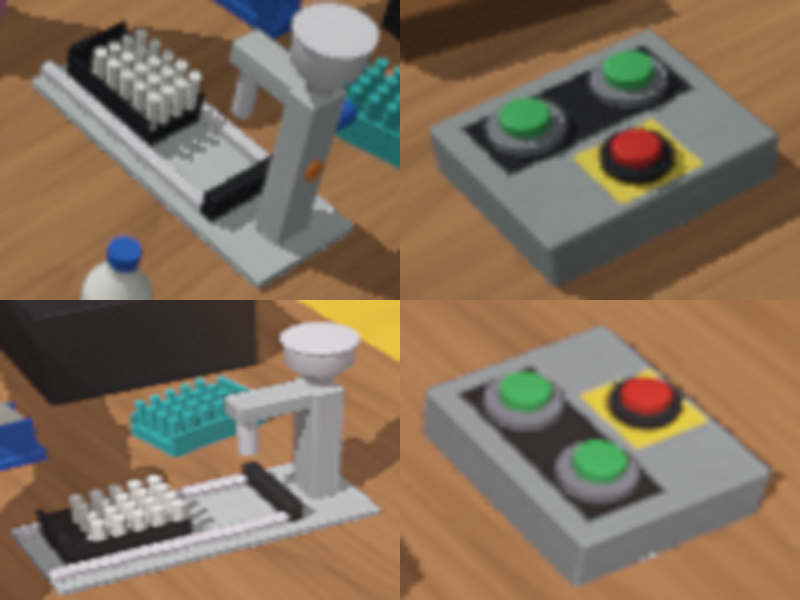

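The crops confirm the black rack on the steel deck and the grey start box. The two cameras agree to about 6 mm, so I average them. Filler: centre (0.611, 0.216), yaw about -3°, with the push face near x 0.474. Green buttons: (0.6175, -0.1735) and (0.614, -0.2455). I turn the tool first, then travel.

```bash
python3 -m creep '{"translation":[[0,0,0],[0,0,0],[0,0,0],[-0.25,-0.49,0],[-0.25,-0.49,0]],"turn":[[0,0,-0.042],[0,0,-0.042],[0,0,-0.041],[0,0,0],[0,0,0]],"grip":[0.4,0.4,0.4,0.4,0.4]}' 20
python3 -m creep '{"translation":[[-0.25,-0.49,0],[-0.25,-0.49,0],[-0.25,-0.49,0],[-0.25,-0.49,0],[-0.25,-0.49,0]],"turn":[[0,0,0],[0,0,0],[0,0,0],[0,0,0],[0,0,0]],"grip":[0.4,0.4,0.4,0.4,0.4]}'
```

```text
time_s: 0.72
tool_pos: [0.3145, 0.5059, 0.2217]
tool_rot: [-179.9, -0.0, 177.2]
force: [0.7, 0.8, -0.1]
grip_width: 0.045
grasp_force: 0.0
time_s: 1.35
tool_pos: [0.4049, 0.3047, 0.2222]
tool_rot: [-180.0, -0.0, 177.1]
force: [0.5, -0.0, -0.1]
grip_width: 0.0349
grasp_force: 0.0
```

```bash
python3 -m creep '{"translation":[[-0.21,-0.49,0],[-0.21,-0.49,0],[0,0,0.4],[0,0,0]],"turn":[[0,0,0],[0,0,0],[0,0,0],[0,0,0]],"grip":[0.4,0.4,0.4,0.4]}'
python3 - <<'E'
from h import *
a=cam('wrist');P=pts(a);np.save('wp.npy',P)
cv2.imwrite('pics/d.png',a['frame'][:,:,::-1])
f=a['frame'];d=(P[...,2]>.052)&(P[...,2]<.062)&(f.max(2)<70)
v,u=np.nonzero(d);q=P[d];print(len(q),np.percentile(q,[2,50,98],axis=0).round(4),u.min(),u.max(),v.min(),v.max())
E
```

```text
time_s: 1.85
tool_pos: [0.4326, 0.225, 0.1884]
tool_rot: [-179.8, -0.2, 177.1]
force: [0.3, 0.2, 0.8]
grip_width: 0.0348
grasp_force: 0.0
560 [[0.4484 0.0045 0.0524]
 [0.473  0.2033 0.0554]
 [0.4829 0.2592 0.0619]] 59 293 210 292
```

View pics/d.png

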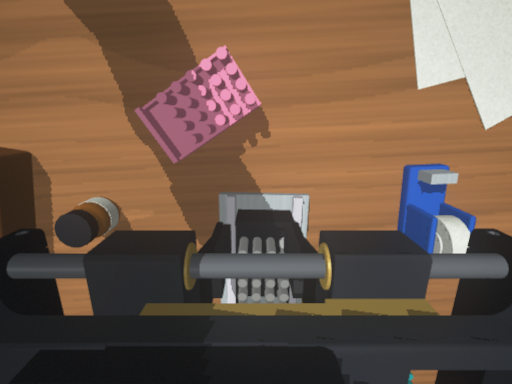

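The wrist view shows the filler's near end at (219–309, 194), the rack's dark push wall below it at about row 212–235, and the pink look-alike well clear at (200,105). I measure the wall and yaw here.

Run:
```python
from h import *
a=np.load('wrist.npz');P=np.load('wp.npy');f=a['frame']
for u in (246,258,270,282,292):
    col=P[205:262,u]; m=(col[:,2]>.05)&(col[:,2]<.061)
    print(u,(np.nonzero(m)[0]+205)[[0,-1]],col[m][0].round(4),col[m][-1].round(4))
for u in (222,232,266,296,306):
    col=P[185:215,u]; m=(col[:,2]>.008)
    i=np.nonzero(m)[0][0]; print('deck end',u,i+185,col[i].round(4))
```

```text
246 [219 248] [0.4704 0.2097 0.0502] [0.5031 0.2082 0.0604]
258 [220 246] [0.4719 0.2239 0.0513] [0.5024 0.2224 0.0579]
270 [220 247] [0.4724 0.2381 0.0519] [0.5034 0.2366 0.06  ]
282 [220 249] [0.4732 0.2523 0.0516] [0.5064 0.2507 0.0605]
292 [221 222] [0.4744 0.2639 0.0533] [0.4748 0.2637 0.0553]
deck end 222 193 [0.4482 0.1776 0.0084]
deck end 232 193 [0.4488 0.1908 0.0087]
deck end 266 194 [0.4521 0.2355 0.0094]
deck end 296 195 [0.4552 0.2747 0.0103]
deck end 306 195 [0.4559 0.2879 0.0101]
```

```bash
python3 -m creep '{"translation":[[0,0.09,0.4],[0,0,0.5],[0,0,0.5],[0,0,0.5],[0,0,0]],"turn":[[0,0,0.006],[0,0,0],[0,0,0],[0,0,0],[0,0,0]],"grip":[0.4,0.4,0.4,0.4,0.4]}'
python3 -m creep '{"translation":[[-0.15,0,0],[-0.1,0,0],[-0.08,0,0],[-0.08,0,0],[-0.08,0,0]],"turn":[[0,0,0],[0,0,0],[0,0,0],[0,0,0],[0,0,0]],"grip":[0.4,0.4,0.4,0.4,0.4]}'
```

```text
time_s: 2.52
tool_pos: [0.4326, 0.2332, 0.0369]
tool_rot: [-179.8, -0.2, 176.1]
force: [-0.7, -0.1, -0.0]
grip_width: 0.0347
grasp_force: 0.0
time_s: 3.15
tool_pos: [0.4731, 0.231, 0.0387]
tool_rot: [-180.0, -0.1, 176.1]
force: [-4.9, 0.0, 2.9]
grip_width: 0.035
grasp_force: 2.2
```

```bash
python3 -m creep '{"translation":[[-0.1,0,0],[-0.1,0,0],[-0.1,0,0],[-0.1,0,0],[-0.1,0,0]],"turn":[[0,0,0],[0,0,0],[0,0,0],[0,0,0],[0,0,0]],"grip":[0.4,0.4,0.4,0.4,0.4]}'
python3 -m creep '{"translation":[[-0.08,0,0],[-0.08,0,0],[-0.08,0,0],[0,0,0]],"turn":[[0,0,0],[0,0,0],[0,0,0],[0,0,0]],"grip":[0.4,0.4,0.4,0.4]}'
```

```text
time_s: 3.78
tool_pos: [0.5142, 0.2279, 0.0385]
tool_rot: [-180.0, -0.0, 176.0]
force: [-3.9, -0.4, 3.4]
grip_width: 0.0349
grasp_force: 2.1
time_s: 4.28
tool_pos: [0.5343, 0.2264, 0.0386]
tool_rot: [180.0, 0.1, 176.0]
force: [1.0, -1.0, -0.5]
grip_width: 0.0349
grasp_force: 0.0
```

```bash
for i in 1; do python3 -m creep '{"translation":[[-0.05,0,0],[-0.05,0,0],[-0.04,0,0],[0,0,0]],"turn":[[0,0,0],[0,0,0],[0,0,0],[0,0,0]],"grip":[0.4,0.4,0.4,0.4]}'; done
python3 -m creep '{"translation":[[-0.03,0,0],[-0.03,0,0]],"turn":[[0,0,0],[0,0,0]],"grip":[0.4,0.4]}'
```

```text
time_s: 4.78
tool_pos: [0.5447, 0.2259, 0.0385]
tool_rot: [180.0, 0.1, 176.0]
force: [-1.8, 1.3, 0.2]
grip_width: 0.035
grasp_force: 0.7
time_s: 5.03
tool_pos: [0.5487, 0.2256, 0.0385]
tool_rot: [-180.0, -0.0, 176.1]
force: [-3.3, 0.5, 1.0]
grip_width: 0.035
grasp_force: 1.7
```

```bash
python3 -m creep '{"translation":[[-0.03,0,0],[-0.03,0,0]],"turn":[[0,0,0],[0,0,0]],"grip":[0.4,0.4]}'; python3 -m creep '{"translation":[[-0.03,0,0],[0,0,0]],"turn":[[0,0,0],[0,0,0]],"grip":[0.4,0.4]}'
```

```text
time_s: 5.28
tool_pos: [0.5518, 0.2254, 0.0385]
tool_rot: [-180.0, -0.2, 176.1]
force: [-11.4, -0.9, 8.0]
grip_width: 0.0348
grasp_force: 5.6
time_s: 5.52
tool_pos: [0.5518, 0.2254, 0.0385]
tool_rot: [-179.9, -0.5, 176.1]
force: [-14.9, -0.5, 11.1]
grip_width: 0.0349
grasp_force: 7.1
```

The tool stopped at x 0.5518 and the force rose to 15 N, so the rack is against the stop. I back off and check.

```bash
python3 -m creep '{"translation":[[0.1,0,0],[0.25,0,0],[0.1,0,-0.4],[0,0,-0.7],[0,0,-0.7]],"turn":[[0,0,0],[0,0,0],[0,0,0],[0,0,0],[0,0,0]],"grip":[0.4,0.4,0.4,0.4,0.4]}'
python3 - <<'E'
from h import *
a=cam('side');f=a['frame'];P=pts(a)
cv2.imwrite('pics/e.png',cv2.resize(f[90:200,185:305,::-1],(660,600),interpolation=cv2.INTER_CUBIC))
E
```

```text
time_s: 6.15
tool_pos: [0.5211, 0.2271, 0.1843]
tool_rot: [180.0, 0.2, 176.0]
force: [1.1, -0.3, -0.3]
grip_width: 0.0348
grasp_force: 0.0
```

View pics/e.png

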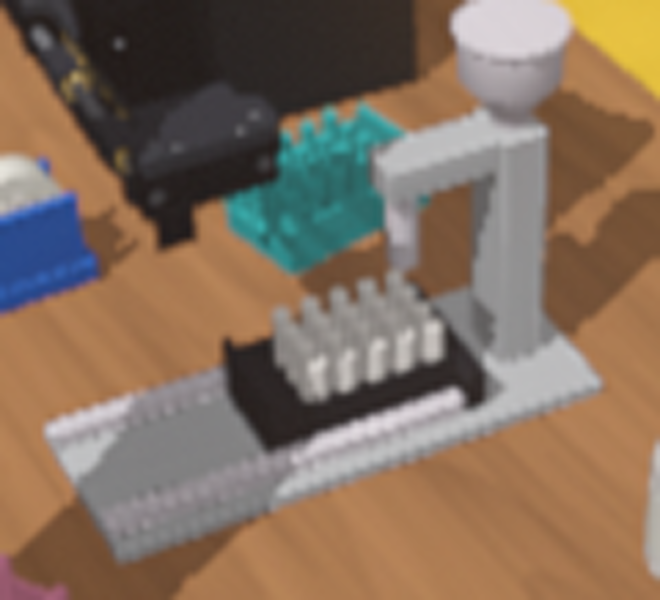

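The rack is fully home: it touches the black stop at crop (480,380) and its tubes are under the nozzle. Now over to the grey station.

```bash
python3 -m creep '{"translation":[[0,0,-0.3],[-0.14,-0.54,0],[-0.14,-0.54,0],[-0.14,-0.54,0],[-0.14,-0.54,0]],"turn":[[0,0,-0.008],[0,0,0],[0,0,0],[0,0,0],[0,0,0]],"grip":[0.655,0.655,0.655,0.655,0.655]}'
python3 -m creep '{"translation":[[-0.14,-0.54,0],[-0.14,-0.54,0],[-0.14,-0.54,0],[-0.14,-0.54,0],[-0.14,-0.54,0]],"turn":[[0,0,0],[0,0,0],[0,0,0],[0,0,0],[0,0,0]],"grip":[0.655,0.655,0.655,0.655,0.655]}'
python3 -m creep '{"translation":[[-0.14,-0.54,0],[0,0,0]],"turn":[[0,0,0],[0,0,0]],"grip":[0.655,0.655]}'
python3 - <<'E'
from h import *
a=cam('wrist');P=pts(a);f=a['frame'];hsv=cv2.cvtColor(f,cv2.COLOR_RGB2HSV)
cv2.imwrite('pics/f.png',f[:,:,::-1])
for n,m in(('g',cv2.inRange(hsv,(45,120,60),(75,255,255))),('r',cv2.inRange(hsv,(0,170,90),(6,255,255)))):
    k,l,s,ct=cv2.connectedComponentsWithStats(m)
    for i in range(1,k):
        if s[i,4]>30:
            q=P[l==i];q=q[q[:,2]>.075]
            if len(q): print(n,ct[i].round(),s[i],(q.min(0)+q.max(0))/2,np.ptp(q,axis=0))
E
```

```text
time_s: 6.82
tool_pos: [0.5587, 0.0508, 0.2069]
tool_rot: [-180.0, 0.2, 177.4]
force: [0.1, -0.1, -0.3]
grip_width: 0.0567
grasp_force: 0.0
time_s: 7.45
tool_pos: [0.6048, -0.1679, 0.2069]
tool_rot: [-179.9, 0.2, 177.5]
force: [0.3, 0.1, 0.1]
grip_width: 0.0568
grasp_force: 0.0
time_s: 7.7
tool_pos: [0.6126, -0.2157, 0.2065]
tool_rot: [-179.7, 0.1, 177.0]
force: [0.1, -0.1, -0.5]
grip_width: 0.0571
grasp_force: 0.0
g [296. 189.] [284 177  26  26 527] [ 0.58317215 -0.18448214  0.22099438] [0.09412031 0.052677   0.29191475]
g [233. 190.] [221 178  25  26 507] [ 0.58213984 -0.23402694  0.22101305] [0.09205569 0.04641261 0.29187741]
r [302.  35.] [288  19  28  33 730] [ 0.49226965 -0.1816847   0.22097612] [0.08768468 0.05827187 0.29195127]
r [265. 237.] [255 226  22  23 393] [ 0.61074922 -0.20937287  0.22098247] [0.14927445 0.02500382 0.29193857]
```

View pics/f.png

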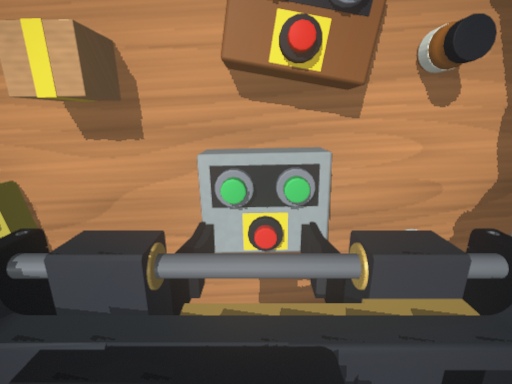

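The wrist view shows the grey box with its greens at (233,190) and (296,189) and red at (265,237). The fingers straddle the pair symmetrically. I intersect these pixels with z = 0.079.

Run:
```python
from h import *
a=np.load('wrist.npz');M=cv2.Rodrigues(a['rvec'])[0];C=-M.T@np.ravel(a['tvec']);P=pts(a)
for u,v in((296,189),(233,190),(265,237)):
    d=M.T@np.linalg.inv(a['K'])@[u,v,1];print((C+d*(.079-C[2])/d[2]).round(4), np.median(P[v-6:v+7,u-6:u+7].reshape(-1,3),0).round(4))
o=env.get_obs();print(o['tool_pos'],o['tool_rot'])
```

```text
[ 0.6144 -0.173   0.079 ] [ 0.615  -0.1728  0.0772]
[ 0.6121 -0.2429  0.079 ] [ 0.6127 -0.2432  0.0774]
[ 0.6708 -0.2098  0.079 ] [ 0.6727 -0.2098  0.0752]
[ 0.61299935 -0.2123396   0.20640079] [-1.79859074e+02  7.74946389e-02  1.77226373e+02]
```

```bash
python3 -m creep '{"translation":[[-0.02,0.04,0.4],[0,0,0.5],[0,0,0.4],[0,0,0.1],[0,0,0]],"turn":[[0,0,0],[0,0,0],[0,0,0],[0,0,0],[0,0,0]],"grip":[0.655,0.655,0.655,0.655,0.655]}'
python3 -m creep '{"translation":[[0,0,0.05],[0,0,0.03],[0,0,0.03],[0,0,0]],"turn":[[0,0,0],[0,0,0],[0,0,0],[0,0,0]],"grip":[0.655,0.655,0.655,0.655]}'
python3 - <<'E'
from h import *
a=cam('side')
cv2.imwrite('pics/g.png',cv2.resize(a['frame'][185:290,280:400,::-1],(684,600),interpolation=cv2.INTER_CUBIC))
E
```

```text
time_s: 8.38
tool_pos: [0.6152, -0.2052, 0.095]
tool_rot: [-180.0, 0.0, 177.6]
force: [0.0, 0.5, 0.9]
grip_width: 0.0568
grasp_force: 0.0
time_s: 8.88
tool_pos: [0.6147, -0.2058, 0.0857]
tool_rot: [180.0, -0.0, 177.5]
force: [0.7, -1.2, 0.2]
grip_width: 0.0571
grasp_force: 0.0
```

View pics/g.png

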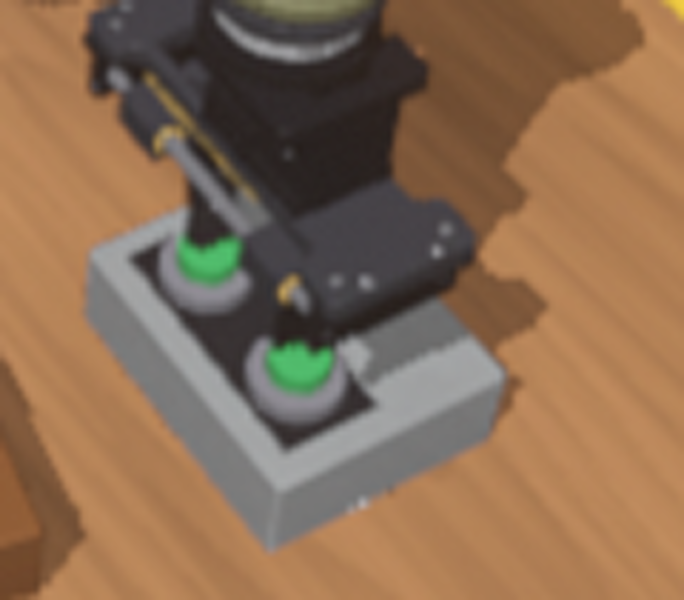

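Both fingertips are over their green caps, at crop (208,255) and (298,362). The red button is clear. I press in steps.

```bash
python3 -m creep '{"translation":[[0,-0.03,0.04],[0,0,0.04],[0,0,0.04],[0,0,0.04],[0,0,0.03]],"turn":[[0,0,0],[0,0,0],[0,0,0],[0,0,0],[0,0,0]],"grip":[0.655,0.655,0.655,0.655,0.655]}'
python3 -m creep '{"translation":[[0,0,0],[0,0,0]],"turn":[[0,0,0],[0,0,0]],"grip":[0.655,0.655]}'
```

```text
time_s: 9.55
tool_pos: [0.6146, -0.2087, 0.0717]
tool_rot: [-180.0, 0.0, 177.5]
force: [-4.6, -0.5, 10.4]
grip_width: 0.057
grasp_force: 4.7
time_s: 9.8
tool_pos: [0.6146, -0.2087, 0.072]
tool_rot: [-180.0, 0.0, 177.5]
force: [-2.4, 1.7, 8.2]
grip_width: 0.0568
grasp_force: 4.6
```

```bash
python3 -m creep '{"translation":[[0,0,0.02],[0,0,0.02],[0,0,0]],"turn":[[0,0,0],[0,0,0],[0,0,0]],"grip":[0.655,0.655,0.655]}'
```

```text
time_s: 10.18
tool_pos: [0.6146, -0.2087, 0.0713]
tool_rot: [180.0, 0.0, 177.5]
force: [-9.3, 2.5, 21.2]
grip_width: 0.057
grasp_force: 10.7
```

Bottomed out: 21 N and no more travel. I hold for 2.5 s, release, and check.

```bash
python3 -m creep '{"translation":[[0,0,0],[0,0,0],[0,0,0],[0,0,0],[0,0,0]],"turn":[[0,0,0],[0,0,0],[0,0,0],[0,0,0],[0,0,0]],"grip":[0.655,0.655,0.655,0.655,0.655]}'
python3 -m creep '{"translation":[[0,0,0],[0,0,0],[0,0,0],[0,0,0],[0,0,0]],"turn":[[0,0,0],[0,0,0],[0,0,0],[0,0,0],[0,0,0]],"grip":[0.655,0.655,0.655,0.655,0.655]}'
python3 -c "
from h import *
print(env.get_obs()['wrist_torque']);a=cam('side')
cv2.imwrite('pics/h.png',cv2.resize(a['frame'][185:290,280:400,::-1],(684,600),interpolation=cv2.INTER_CUBIC))"
python3 -m creep '{"translation":[[0,0,0],[0,0,0],[0,0,0],[0,0,0],[0,0,0]],"turn":[[0,0,0],[0,0,0],[0,0,0],[0,0,0],[0,0,0]],"grip":[0.655,0.655,0.655,0.655,0.655]}'
python3 -m creep '{"translation":[[0,0,0],[0,0,0],[0,0,0],[0,0,0],[0,0,0]],"turn":[[0,0,0],[0,0,0],[0,0,0],[0,0,0],[0,0,0]],"grip":[0.655,0.655,0.655,0.655,0.655]}'
```

```text
time_s: 10.8
tool_pos: [0.6147, -0.2087, 0.0713]
tool_rot: [180.0, 0.1, 177.5]
force: [-8.9, 2.4, 21.7]
grip_width: 0.0569
grasp_force: 10.7
time_s: 11.42
tool_pos: [0.6147, -0.2087, 0.0713]
tool_rot: [180.0, 0.1, 177.5]
force: [-8.7, 2.5, 21.6]
grip_width: 0.0572
grasp_force: 10.7
[ 0.54896716  1.98411856 -0.00721258]
time_s: 12.1
tool_pos: [0.6146, -0.2087, 0.0713]
tool_rot: [180.0, 0.1, 177.5]
force: [-8.4, 3.5, 21.1]
grip_width: 0.057
grasp_force: 10.7
time_s: 12.72
tool_pos: [0.6147, -0.2087, 0.0713]
tool_rot: [180.0, 0.1, 177.5]
force: [-8.7, 2.7, 22.1]
grip_width: 0.0571
grasp_force: 10.7
```

View pics/h.png

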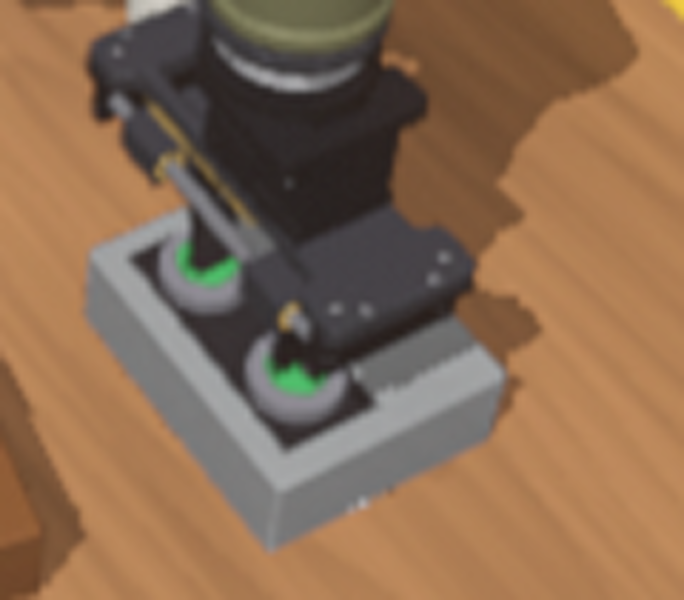

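Both caps are sunk into their collars, at (208,268) and (298,380). Hold time is over 2.5 s, so I let go.

```bash
python3 -m creep '{"translation":[[0,0,-0.08],[0,0,-0.1],[0,0,-0.4],[0,0,-0.6],[0,0,-0.4]],"turn":[[0,0,0],[0,0,0],[0,0,0],[0,0,0],[0,0,0]],"grip":[0.655,0.655,0.655,0.655,0.655]}'
python3 -m creep '{"translation":[[0,0,0],[0,0,0],[0,0,0],[0,0,0]],"turn":[[0,0,0],[0,0,0],[0,0,0],[0,0,0]],"grip":[0.655,0.655,0.655,0.655]}'
python3 -c "
from h import *
a=cam('scene')
cv2.imwrite('pics/i.png',cv2.resize(a['frame'][100:320,60:400,::-1],(800,518),interpolation=cv2.INTER_CUBIC))"
```

```text
time_s: 13.35
tool_pos: [0.6153, -0.2081, 0.1956]
tool_rot: [-180.0, 0.1, 177.5]
force: [0.0, -0.2, -0.4]
grip_width: 0.0568
grasp_force: 0.0
time_s: 13.85
tool_pos: [0.6141, -0.2079, 0.1924]
tool_rot: [180.0, -0.1, 177.5]
force: [0.4, -0.4, 0.1]
grip_width: 0.0567
grasp_force: 0.0
```

View pics/i.png

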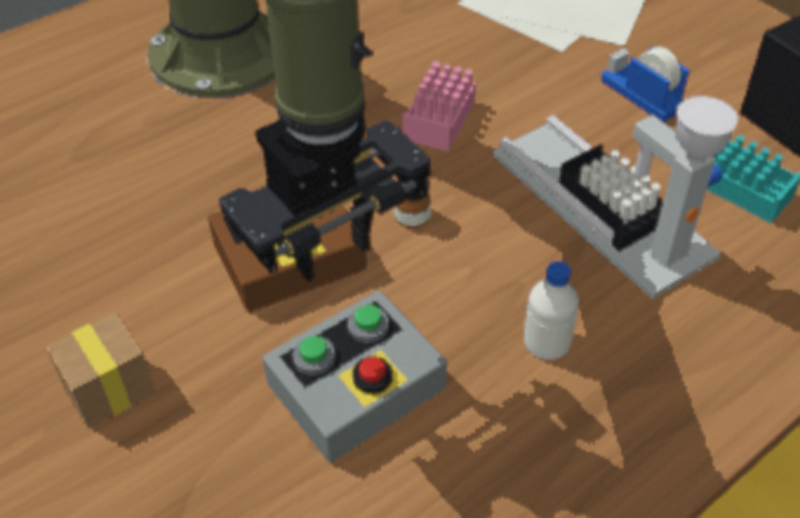

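The greens at (313,350) and (368,318) are up again, the red button is up, the rack is home at (620,195), and everything else stands where it was.

```bash
python3 -c "
from cell import env
print(env.sign_off())"
```

```text
the job is handed in; nothing more can be done
None
```

The job is handed in (no verdict came back): the rack is home against the stop, both green buttons were held down together for over 2.5 s and are up again, and by the last camera picture the red stop is up and the other items are in place.

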